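# Clear the hand extruder's catch tray and hold its plunger up for loading

## Task

Ready the small bench clay extruder for its next charge: first collect both dried, hollow square kiln props from its catch tray into the yellow basin while the plunger is still down. Then take the plunger by its wooden T-handle and draw it straight up out of its snug bore, just until the loading window in the front of the barrel is completely clear, with the plunger's foot still well inside the guide above the window. Finish holding it still there in the gripper (let go and it drops back), and leave the pin tin, mallet, spanner and clay lump where they are.

Things in the scene. Friction and masses are not known exactly. Their poses are not given: they have to be found in the camera images.
- extruder: Small upright hand extruder for clay, fixed to the bench: grey base (120 mm wide) and column, steel barrel, tray in front. Origin: on the bench top, right below the axis of the vertical bore; z up, -x is its front (window, chute, tray). The bore is 36 mm wide and its floor is 54 mm above the bench. The column stands behind the barrel (x 35 to 57 mm, top 160 mm above the bench).
- barrel_top (a point): Centre of the open top of the barrel, on the bore's axis, 170 mm above the bench. The collar there is 62 mm across; its bolted ears reach 40 mm from the axis along the extruder's y.
- window_top (a point): Middle of the upper edge of the loading window: an opening in the front of the 48 mm wide barrel, 62 to 110 mm above the bench and about 34 mm wide. The barrel above it, 110 to 170 mm above the bench, is the guide.
- tray (a point): Centre of the catch tray's floor, 3 mm above the bench and 155 mm in front of the bore's axis. The open sheet-metal tray is part of the machine, 130 mm along the extruder's x by 170 mm along its y, rim 16 mm above the bench; a sloping chute (46 mm wide) leads into it from under the barrel.
- plunger: Loose plunger in the bore, 0.3 to 0.65 kg: bright metal piston 34 mm thick and 128 mm long (1 mm clearance all round), slimmer neck, wooden T-handle on top. Origin: centre of its foot; z: its axis, up; y: along the T-handle, up to 40 degrees off the extruder's y. At first its foot is on the bore floor; raised 56 mm it is level with the window's upper edge, 116 mm: it is out. Unheld, it falls back.
- handle (a point): Centre of the T-handle, on the plunger's axis, 170 mm above its foot: a level round wooden bar, 18 mm thick, 90 mm long, along the plunger's y axis. Below it the neck is 14 mm thick (19 mm wide collar 10 to 18 mm below the bar's axis); the 34 mm piston begins 42 mm below the bar's axis. Gripped off its centre, the plunger cocks in its bore.
- groove (a point): Centre of a dark groove, 4 mm wide, turned round the plunger 53 mm above its foot. It is hidden in the barrel at first and comes out of the barrel's top when the plunger has been raised 61 to 65 mm; the window is then clear.
- prop_1: Dried kiln prop: pale extruded square bar 24 x 24 mm, 55 mm long, with an 11 mm hole right through along its length; 60 g. Origin: its centre; x runs along its length. It lies on the tray's floor, its length within about 25 degrees of the extruder's x axis.
- prop_2: The other kiln prop, the same in size and shape, beside the first in the tray.
- basin: Open yellow plastic basin, round, 186 mm across the rim, 70 mm high, about 115 mm across its inner floor, which is 3 mm thick; 0.3 kg, loose. Origin: centre of its underside. It stands to the left or to the right of the extruder.
- pin_tin: Closed green tin, 74 x 133 x 54 mm, standing in the other place, right or left of the extruder. Origin: centre of its underside. To be left alone.
- mallet: Mallet with a dark head, 85 x 188 x 50 mm, lying to the left. Origin: centre of its underside. To be left alone.
- spanner: Steel open-ended spanner, 28 x 180 x 8 mm, lying to the right of the extruder. Origin: centre of its underside. To be left alone.
- clay_lump: Grey lump of hard clay, 62 x 59 x 42 mm, lying to the left, behind. Origin: centre of its underside. To be left alone.
- panel_edge (a point): Middle of the front edge, at this height, of the tall wooden side panel: a fixed upright board 19 mm thick, from below the bench top to 0.79 m above it, running from this edge 0.36 m straight back along +x. The arm must keep clear of it when it goes round between the left side of the bench and the extruder.
Mind the look-alikes: they are no part of the job. What is shaped like the prop_2 but green or turquoise is not meant. Leave any green look-alike of the prop_1 alone.

How it is judged:
On the way:
1. both props lie in the basin, let go, with the plunger still down (horizontal distance between each of prop_1, prop_2 and basin below 0.08 m and z of each of prop_1, prop_2 in the frame of basin below 0.06 m and contact force between the fingers and prop_1 below 0.1 N and contact force between the fingers and prop_2 below 0.1 N and z of plunger in the frame of extruder below 0.062 m), for 0.2 s.
At the end, for the whole second after the job is handed in: Both props rest in the basin (centres within 80 mm of its axis and less than 60 mm above its underside), which stands upright on the bench; the plunger is held still by the gripper (more than 2 N on it), upright in the bore, its foot above the window's upper edge by 0 to 32 mm (raised 56 to 88 mm) (horizontal distance between each of prop_1, prop_2 and basin below 0.08 m and z of each of prop_1, prop_2 in the frame of basin below 0.06 m and angle between basin's own z axis and vertical below 0.1 rad and height (world z) of basin below 0.01 m and z of plunger in the frame of extruder between 0.11 and 0.142 m and horizontal distance between plunger and extruder below 0.006 m and angle between the z axis of plunger and the z axis of extruder, either way round below 0.06 rad and contact force between the fingers and plunger above 2 N and linear speed of plunger below 0.01 m/s); the arm keeps its last pose, push and grip.
It fails at once if the plunger is drawn nearly or wholly out of its guide (raised more than 100 mm) (z of plunger in the frame of extruder above 0.154 m).
It fails at once if the pin tin, mallet, spanner or clay lump is shifted by more than 30 mm (distance of any of pin_tin, mallet, spanner, clay_lump from where it was at the start of the episode above 0.03 m).
It also fails if it takes over 72 s, if anything falls off the work surface, if the arm or the gripper's body presses on something with over 40 N, if the wrist force passes 120 N, or if a joint passes its speed limit or range.

## Robot

A 6-joint arm with a two-finger parallel gripper is mounted at the origin on a cart in front of the work surface, level with it; the furniture and walls round the work are solid. World frame = base frame: x ahead of the robot, y to its left, z up, the work surface at z = 0. Lengths are in m, angles in rad, forces in N, time in s.
With the tool pointing down it reaches from about 0.2 to 0.875 m from the base axis. Payload 3.4 kg.
Tool frame: the origin (TCP) lies between the finger pads; the fingertips stand 25 mm ahead of it and the grasp point (between the pads) lies 6 mm ahead of it (r.nose_length is the z of the fingertips in the tool frame, in m); z points along the fingers, x is the direction in which the jaws open and shut, and the axes are right-handed (so a half turn about z gives the same grasp; the last joint's range is limited). The gripper opens to 94 mm and grips with 3 to 60 N. Pads are 16 mm wide; open, the fingers measure 119 mm over their backs; the gripper's body (75 mm by 177 mm) begins 78 mm behind the grasp point.
Start: joints at [1.201, 0.276, 1.505, -0, 1.361, -0.121], TCP at [0.142, 0.557, 0.23] pointing down, gripper open.
Joint ranges: [-2.89, 2.89], [-0.75, 2.08], [0.22, 2.7], [-1.18, 4.32], [0.11, 2.71], [-2.7, 2.7]. Speed limits (rad/s): [2.57, 2.57, 3.14, 3.14, 3.14, 3.14].

## Interface

Orientations are given as a unit quaternion [w, x, y, z].
In Python, from plant import r, gripper_to, inverse_kinematics, vision, models, telemetry gives the robot as it stands. Calls block until the motion is done:
- r.move_to(position, orientation): joint-space move of the TCP to a pose.
- r.move_l(position, rot=None, vel=0.15, guard=None): straight line of the TCP; rot=None keeps the orientation; vel is the mean speed in m/s. With guard (N) it stops when the force on the tool has changed by that much, and returns True; else False.
- r.movej(angles): joint-space move.
- gripper_to(opening, f_grip=None): finger opening in m; f_grip is the grip in N (None keeps the last); returns when the fingers have stopped.
- r.hold(seconds).
- inverse_kinematics(position, orientation): joint angles nearest the present ones, or None.
- vision.snapshot(name): name is "scene" or "top"; returns the picture (400x640x3 uint8, red, green, blue); there is no depth.
- vision.get_calibration(name): a dict with "fx", "fy", "cx", "cy" (pixels), "D" ([k1, k2, p1, p2, k3] as OpenCV has them; the pictures are not rectified), "position" and "orientation" of the camera in the world. Camera axes: x right, y down, z forward; pixel columns grow to the right and rows downward; lengths in m; the calibration is good to about 2 mm. A picture is of the moment at which its call begins. get_calibration takes no time and is no camera call.
A pose or a line that the arm cannot do raises r.PlanningError and nothing moves.
- r.sign_off(): hands the job in, once; it reports no verdict.
Trained networks look in the newest picture that a camera, given by its name, has taken for a name from the list of things; names that differ only in an ending like _2 or _b are one class to them, and where a whole thing is asked for, a point or a joint stands for the part that bears it (a point fixed in the world has none). Each returns a list of dicts, best first, with "score" (0 to 1); they miss things now and then, are a little off and sometimes report something else, mostly with a low value. They report only what shows in the picture. A call takes as long as a camera call. They do not tell look-alikes from the thing itself.
- models.boxes_of(thing, camera): "at" ([x, y, z] in m, in world coordinates, good to about 4 mm: the middle of the surface that is visible of it).
- models.regions_of(thing, camera): "pixels" (400x640 bool, what is visible of it).
- models.mark_of(thing, camera): "at" ([x, y, z] in m, in world coordinates, good to about 4 mm: a listed point, or the origin of a listed thing).
Readings, each from a call of its own:
- telemetry.current_t(): time.
- telemetry.current_joints(): joint angles.
- telemetry.current_dq(): joint speeds.
- telemetry.current_joint_efforts(): joint torques, N m.
- telemetry.current_ee_pos(): TCP position.
- telemetry.current_tool_rot(): TCP orientation.
- telemetry.current_wrist_force(): force on the tool from outside, world axes, zero at the start.
- telemetry.current_torque(): the same for the moment, N m.
- telemetry.current_opening(): finger opening in m.
Only numpy, scipy, OpenCV 4.12 (cv2) and the standard library are available. Lean on these libraries where they do the work, as an engineer would, in place of code of your own. Each camera call takes 0.05 s, during which the arm holds its last target.

## Working session

There is one attempt and no reset: what is moved stays moved. The work goes in short steps, each a Python script; the robot and the scene stay as the last script left them, time stands still between calls to the robot, and variables do not carry over. Pictures are saved under pics/ and viewed, and the job is handed in when it is done.

```bash
mkdir -p pics; ls; python3 - <<'E'
from plant import r, vision, models, telemetry
import cv2
for c in ("scene","top"):
    im=vision.snapshot(c); cv2.imwrite(f"pics/{c}0.png",im[:,:,::-1])
    k=vision.get_calibration(c); print(c,k)
    for t in ["extruder","barrel_top","window_top","tray","handle","plunger","prop_1","basin","pin_tin","mallet","spanner","clay_lump","panel_edge"]:
        try: print(t,[(round(d["score"],2),[round(float(v),3) for v in d["at"]]) for d in models.mark_of(t,c)][:4])
        except Exception as e: print(t,e)
print(telemetry.current_t())
E
```

```text
pics
scene {'fx': 421.05822863430365, 'fy': 421.05822863430365, 'cx': 320.79012686595655, 'cy': 197.81593943980062, 'D': array([0.02950235, 0.        , 0.        , 0.        , 0.        ]), 'position': array([-0.19603321, -0.70470109,  1.14014935]), 'orientation': array([-0.35394832,  0.85508585, -0.34610625,  0.1541403 ])}
extruder [(0.79, [0.63, -0.092, -0.002]), (0.74, [0.468, -0.071, 0.016])]
barrel_top [(0.6, [0.628, -0.092, 0.17]), (0.43, [0.439, 0.322, -0.001])]
window_top [(0.89, [0.61, -0.093, 0.109]), (0.74, [0.629, -0.092, 0.171])]
tray [(0.73, [0.475, -0.106, 0.004])]
handle [(0.82, [0.627, -0.095, 0.227])]
plunger [(0.65, [0.628, -0.091, 0.057])]
prop_1 [(0.75, [0.477, -0.151, 0.011]), (0.61, [0.513, 0.045, 0.012]), (0.6, [0.399, 0.052, 0.013]), (0.5, [0.468, -0.071, 0.017])]
basin [(0.91, [0.474, -0.4, -0.003])]
pin_tin [(0.7, [0.438, 0.324, -0.004])]
mallet [(0.84, [0.61, 0.443, -0.005])]
spanner []
clay_lump [(0.73, [0.669, 0.297, -0.001])]
panel_edge [(0.58, [0.588, 0.163, 0.203]), (0.36, [0.615, 0.446, -0.003])]
top {'fx': 375.9466581047481, 'fy': 375.9466581047481,
[... 411 characters left out ...]
0.093, 0.11])]
tray [(0.81, [0.474, -0.108, 0.006]), (0.59, [0.434, 0.318, -0.003])]
handle [(0.63, [0.629, -0.09, 0.22]), (0.52, [0.614, 0.444, 0.004])]
plunger [(0.5, [0.632, -0.094, 0.052]), (0.22, [0.475, -0.111, 0.005])]
prop_1 [(0.61, [0.478, -0.15, 0.013]), (0.61, [0.623, 0.037, 0.013]), (0.46, [0.518, 0.044, 0.013]), (0.43, [0.394, 0.048, 0.014])]
basin [(0.89, [0.473, -0.407, -0.005])]
pin_tin [(0.9, [0.435, 0.32, -0.001]), (0.4, [0.477, -0.15, 0.015])]
mallet [(0.82, [0.615, 0.441, 0.004])]
spanner [(0.47, [0.643, -0.275, -0.001])]
clay_lump [(0.53, [0.475, -0.404, -0.001]), (0.49, [0.667, 0.293, 0.001])]
panel_edge [(0.65, [0.589, 0.16, 0.204]), (0.49, [0.642, -0.277, 0.002])]
1.4
```

View pics/scene0.png

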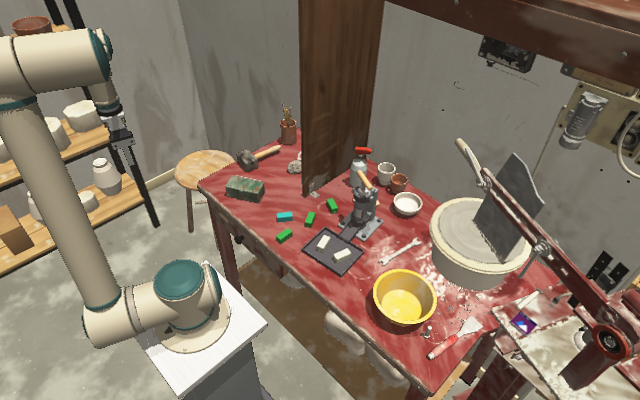

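View pics/top0.png

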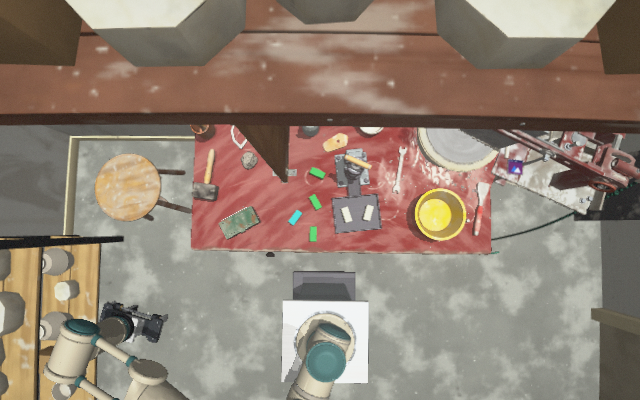

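```bash
python3 - <<'E'
from plant import vision, models
import cv2
import numpy as np
from scipy.spatial.transform import Rotation as R
for c in ("top","scene"):
    im=vision.snapshot(c); k=vision.get_calibration(c)
    K=np.array([[k['fx'],0,k['cx']],[0,k['fy'],k['cy']],[0,0,1]]);q=k['orientation'];Rm=R.from_quat([*q[1:],q[0]]).as_matrix()
    for t,z in [("prop_1",0.027),("handle",0.233),("plunger",.233),("tray",.016)]:
        for d in models.regions_of(t,c)[:5]:
            m=d["pixels"]; v,u=np.nonzero(m)
            p=cv2.undistortPoints(np.c_[u,v].astype(float)[:,None],K,k['D'])[:,0]
            ray=np.c_[p,np.ones(len(p))]@Rm.T; s=(z-k['position'][2])/ray[:,2]; P=k['position']+ray*s[:,None]
            xy=P[:,:2].astype(np.float32); rc=cv2.minAreaRect(xy); 
            b=cv2.boxPoints(rc); e=[b[1]-b[0],b[2]-b[1]]; e=max(e,key=np.linalg.norm)
            print(c,t,round(d['score'],2),len(u),'px',u.mean().round(),v.mean().round(),'ctr',np.round(rc[0],4),'mean',xy.mean(0).round(4),'size',np.round(rc[1],4),'ang',np.degrees(np.arctan2(e[1],e[0])).round(1), 'rgb',im[m].mean(0).round())
im=vision.snapshot("top"); cv2.imwrite("pics/topz.png",cv2.resize(im[150:300,290:400,::-1],None,fx=4,fy=4,interpolation=cv2.INTER_CUBIC))
im=vision.snapshot("scene"); cv2.imwrite("pics/scenez.png",cv2.resize(im[100:250,270:430,::-1],None,fx=4,fy=4,interpolation=cv2.INTER_CUBIC))
E
```

```text
top prop_1 0.69 86 px 347.0 215.0 ctr [ 0.4682 -0.0717] mean [ 0.4681 -0.0723] size [0.0508 0.0232] ang 18.9 rgb [234. 234. 220.]
top prop_1 0.66 119 px 368.0 213.0 ctr [ 0.4763 -0.1499] mean [ 0.4762 -0.1501] size [0.0284 0.0579] ang -13.8 rgb [220. 219. 206.]
top prop_1 0.59 79 px 295.0 217.0 ctr [0.4575 0.1153] mean [0.458  0.1154] size [0.0214 0.0496] ang -32.8 rgb [ 87. 224. 218.]
top prop_1 0.47 104 px 313.0 233.0 ctr [0.3973 0.0498] mean [0.3982 0.0498] size [0.0545 0.0219] ang 0.8 rgb [108. 205. 117.]
top handle 0.6 197 px 357.0 163.0 ctr [ 0.62   -0.0892] mean [ 0.624  -0.0911] size [0.0888 0.0338] ang 66.9 rgb [205. 184. 142.]
top plunger 0.58 185 px 358.0 163.0 ctr [ 0.6198 -0.0895] mean [ 0.624  -0.0914] size [0.0859 0.0337] ang 67.7 rgb [207. 186. 143.]
top tray 0.78 2336 px 354.0 196.0 ctr [ 0.5621 -0.1027] mean [ 0.5383 -0.1012] size [0.3061 0.1707] ang 5.4 rgb [136. 132. 134.]
scene prop_1 0.71 116 px 323.0 243.0 ctr [ 0.4632 -0.0748] mean [ 0.4632 -0.0751] size [0.0672 0.0279] ang 18.4 rgb [208. 205. 188.]
scene prop_1 0.59 165 px 341.0 255.0 ctr [ 0.47  -0.154] mean
[... 156 characters left out ...]
.0529 0.0543] ang -40.3 rgb [ 74. 149. 139.]
scene prop_1 0.57 143 px 331.0 205.0 ctr [0.6134 0.0329] mean [0.6129 0.0322] size [0.0828 0.0355] ang 63.9 rgb [ 74. 128.  66.]
scene prop_1 0.42 133 px 283.0 235.0 ctr [0.3883 0.0443] mean [0.3875 0.0439] size [0.0608 0.037 ] ang 1.8 rgb [ 66. 145.  70.]
scene handle 0.62 228 px 363.0 187.0 ctr [ 0.5767 -0.1342] mean [ 0.5912 -0.1167] size [0.2076 0.0454] ang 41.0 rgb [163. 145. 116.]
scene plunger 0.63 260 px 362.0 187.0 ctr [ 0.5767 -0.1336] mean [ 0.5928 -0.114 ] size [0.2084 0.0475] ang 42.1 rgb [162. 144. 116.]
scene tray 0.74 2863 px 346.0 234.0 ctr [ 0.6089 -0.0775] mean [ 0.5627 -0.0925] size [0.4383 0.1856] ang 12.9 rgb [104.  96.  94.]
```

View pics/topz.png

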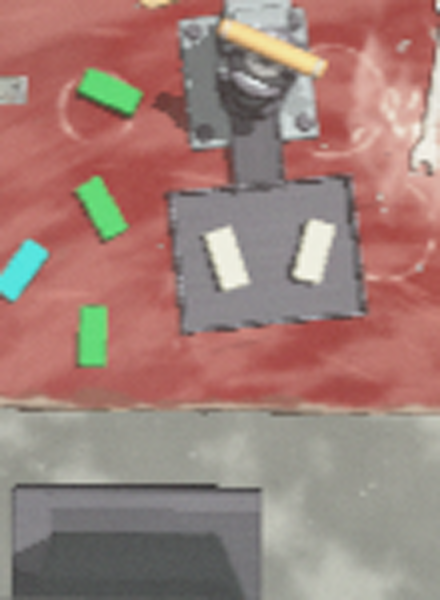

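View pics/scenez.png

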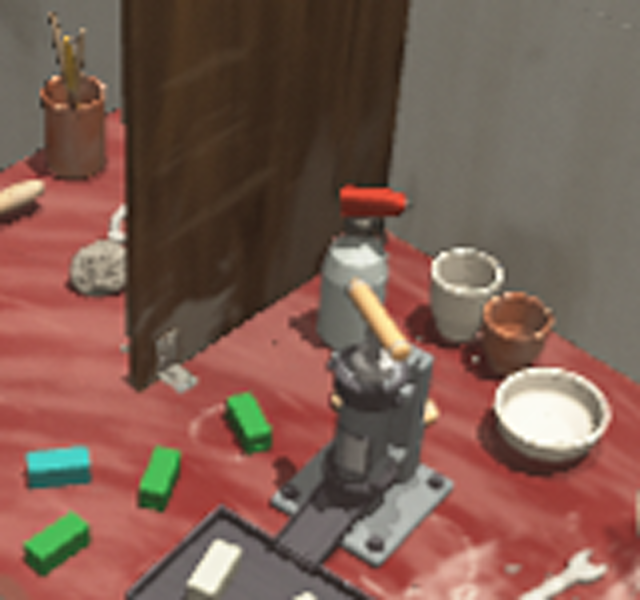

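```bash
cat > h.py <<'E'
from plant import r, gripper_to, inverse_kinematics, vision, models, telemetry
import numpy as np, cv2
from scipy.spatial.transform import Rotation as R
def quat(th):
    q=(R.from_euler('z',th)*R.from_euler('x',np.pi)).as_quat(); return [q[3],*q[:3]]
def cal(c):
    k=vision.get_calibration(c); K=np.array([[k['fx'],0,k['cx']],[0,k['fy'],k['cy']],[0,0,1]]);q=k['orientation']
    return K,k['D'],R.from_quat([*q[1:],q[0]]).as_matrix(),k['position']
def unproj(c,uv,z):
    K,D,M,p0=cal(c); p=cv2.undistortPoints(np.asarray(uv,float)[:,None],K,D)[:,0]
    ray=np.c_[p,np.ones(len(p))]@M.T; return p0+ray*((z-p0[2])/ray[:,2])[:,None]
def proj(c,P):
    K,D,M,p0=cal(c); return cv2.projectPoints(np.asarray(P,float),R.from_matrix(M.T).as_rotvec(),-M.T@p0,K,D)[0][:,0]
def best(pos,th):
    # grasp yaw th or th+pi with smallest |q6| excursion
    o=[]
    for t in (th,th+np.pi):
        s=inverse_kinematics(pos,quat(t))
        if s is not None: o.append((abs(s[5]),t,np.round(s,2)))
    return min(o,key=lambda a:a[0])
def shot(c,n,crop=None,f=1):
    im=vision.snapshot(c)
    if crop: im=im[crop[0]:crop[1],crop[2]:crop[3]]
    cv2.imwrite(f"pics/{n}.png",cv2.resize(im[:,:,::-1],None,fx=f,fy=f,interpolation=cv2.INTER_CUBIC))
    return im
E
python3 - <<'E'
from h import *
from scipy.optimize import minimize
segs={}
for c,box in (("top",(150,175,335,380)),("scene",(165,195,350,378))):
    im=cv2.imread(f"pics/{c}0.png"); hsv=cv2.cvtColor(im,cv2.COLOR_BGR2HSV)
    m=np.zeros(im.shape[:2],np.uint8); y0,y1,x0,x1=box
    s=hsv[y0:y1,x0:x1]; m[y0:y1,x0:x1]=((s[...,0]>10)&(s[...,0]<28)&(s[...,1]>80)&(s[...,2]>130))
    n,l,st,_=cv2.connectedComponentsWithStats(m); i=1+np.argmax(st[1:,4]); v,u=np.nonzero(l==i)
    uv=np.c_[u,v].astype(np.float32); rc=cv2.minAreaRect(uv); print(c,len(u),'mean',uv.mean(0),rc)
    P=unproj(c,uv,.224); mu=P.mean(0)[:2]; w,V=np.linalg.eigh(np.cov((P[:,:2]-mu).T)); a=V[:,1]; pr=(P[:,:2]-mu)@a
    print(' world mean',mu.round(4),'ang',np.degrees(np.arctan2(a[1],a[0]))%180,'len',np.ptp(pr).round(4),'midctr',(mu+a*(pr.max()+pr.min())/2).round(4))
for pos,th in (((0.468,-.0717,.15),np.radians(18.7+90)),((.477,-.15,.15),np.radians(-13+90)),((.63,-.0915,.3),np.radians(157)),((.4735,-.404,.2),np.radians(108)),((.4735,-.404,.2),np.radians(77))): print(best(pos,th))
print(telemetry.current_t())
E
```

```text
top 114 mean [357.4298 161.6228] ((357.5590515136719, 161.6508331298828), (22.846670150756836, 5.09612512588501), 23.629379272460938)
 world mean [ 0.6293 -0.0918] ang 66.69341521537444 len 0.0724 midctr [ 0.6291 -0.0921]
scene 102 mean [364.5     179.54903] ((364.8461608886719, 179.7692413330078), (22.188007354736328, 4.992301940917969), 56.3099365234375)
 world mean [ 0.6305 -0.091 ] ang 64.98563821393529 len 0.0933 midctr [ 0.6299 -0.0922]
(np.float64(0.9452863297677716), np.float64(5.038765550507629), array([-0.3 ,  0.19,  1.84, -0.  ,  1.11,  0.95]))
(np.float64(1.3537732599416632), np.float64(4.485496177625427), array([-0.44,  0.23,  1.79, -0.  ,  1.13,  1.35]))
(np.float64(0.14796408765620095), np.float64(5.8817595792208905), array([-0.25,  0.34,  1.24, -0.  ,  1.56,  0.15]))
(np.float64(0.4385452549695006), np.float64(5.026548245743669), array([-0.82,  0.36,  1.45, -0.  ,  1.33,  0.44]))
(np.float64(0.9795973230877433), np.float64(4.485496177625427), array([-0.82,  0.36,  1.45, -0.  ,  1.33,  0.98]))
2.0
```

```bash
python3 - <<'E'
from h import *
q=telemetry.current_tool_rot(); print(q)
tA=np.radians(288.7); A=[.468,-.0717]
r.move_l([.10,.38,.25],vel=.3)
r.move_to([.38,-.06,.20],quat(tA))
gripper_to(.046,20)
r.move_to([*A,.11],quat(tA))
print(telemetry.current_t(), telemetry.current_ee_pos())
shot("scene","sA",(150,300,250,420),4)
E
```

```text
[-2.73072743e-05  7.89369421e-01  6.13918492e-01  3.97355060e-05]
6.1083 [ 0.46714542 -0.07148635  0.10982167]
```

View pics/sA.png

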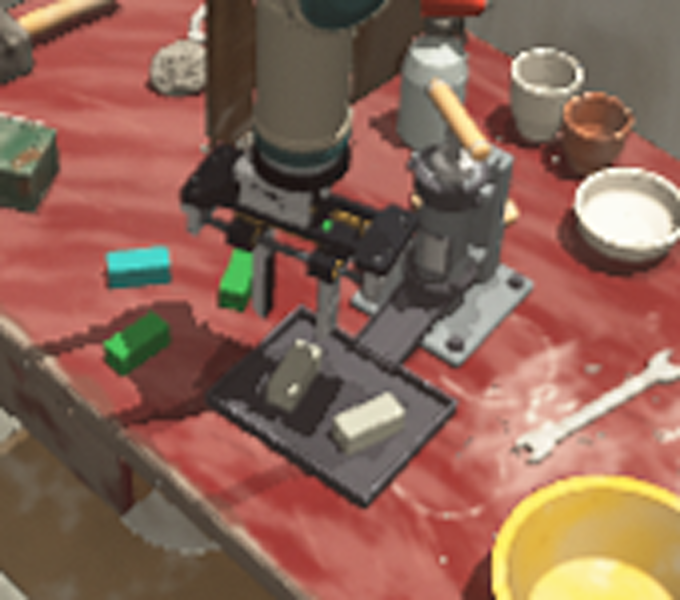

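The gripper stands over the left prop (zoom about 295,370), jaws across its width and clear of the other prop and the barrel. Going down to grasp.

```bash
python3 - <<'E'
from h import *
tA=np.radians(288.7); A=[.468,-.0717]
print(r.move_l([*A,.031],vel=.12,guard=8))
gripper_to(0.0,20); print('open',telemetry.current_opening(), telemetry.current_ee_pos(), telemetry.current_wrist_force())
r.move_l([*A,.14],vel=.25)
print(telemetry.current_t(),telemetry.current_opening())
# place A: offset along the tangent-ish jaw direction
u=np.array([np.cos(tA),np.sin(tA)]); 
if u[1]<0: u=-u
B=np.array([.4735,-.404]); p=B+u*.026
r.move_to([*p,.15],quat(tA))
print(r.move_l([*p,.046],vel=.2,guard=8), telemetry.current_ee_pos())
gripper_to(.036)
r.move_l([*p,.15],vel=.25)
print(telemetry.current_t(),telemetry.current_opening())
shot("scene","sA2",(150,350,250,450),3)
E
```

```text
False
open 0.023857154028884237 [ 0.46833291 -0.07179349  0.0314592 ] [-0.5906732  0.1334531  4.4333328]
8.025 0.02376547579121252
False [ 0.46606041 -0.3790596   0.0468049 ]
10.8583 0.035790691983862234
```

View pics/sA2.png

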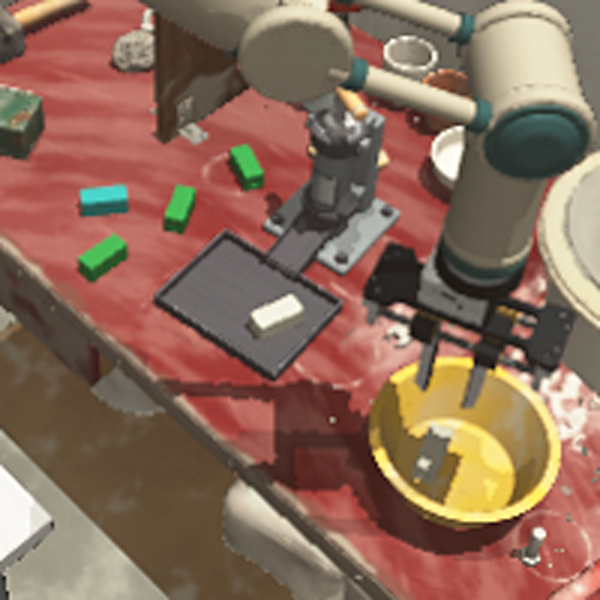

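The first prop lies in the basin's left half (zoom about 435,455). Now the second.

```bash
python3 - <<'E'
from h import *
tB=np.radians(257); tA=np.radians(288.7); A=[.4775,-.1505]
r.move_to([*A,.13],quat(tB)); gripper_to(.046,20)
print(r.move_l([*A,.031],vel=.15,guard=8))
gripper_to(0.0,20); print('open',telemetry.current_opening(), telemetry.current_ee_pos())
r.move_l([*A,.14],vel=.25)
u=-np.array([np.cos(tA),np.sin(tA)])
p=np.array([.4735,-.404])-u*.026
r.move_to([*p,.15],quat(tA))
print(r.move_l([*p,.055],vel=.2,guard=8), telemetry.current_ee_pos(),telemetry.current_opening())
gripper_to(.034)
r.move_l([*p,.16],vel=.25)
r.move_to([.50,-.2,.30],quat(np.radians(336)))
print(telemetry.current_t(),telemetry.current_opening())
shot("scene","sB",(150,350,250,450),3)
print([(d['score'],np.round(d['at'],3)) for d in models.mark_of("prop_1","scene")],[np.round(d['at'],3) for d in models.mark_of("basin","scene")])
E
```

```text
False
open 0.02413354804244881 [ 0.47791732 -0.15070163  0.03163423]
False [ 0.4826214  -0.42828101  0.0557367 ] 0.024065026376936225
17.8 0.03385603031494757
[(0.72, array([ 0.467, -0.38 ,  0.016])), (0.72, array([0.458, 0.117, 0.016])), (0.57, array([0.625, 0.036, 0.01 ])), (0.52, array([ 0.483, -0.429,  0.013])), (0.45, array([0.398, 0.05 , 0.009])), (0.43, array([0.512, 0.044, 0.015]))] []
```

View pics/sB.png

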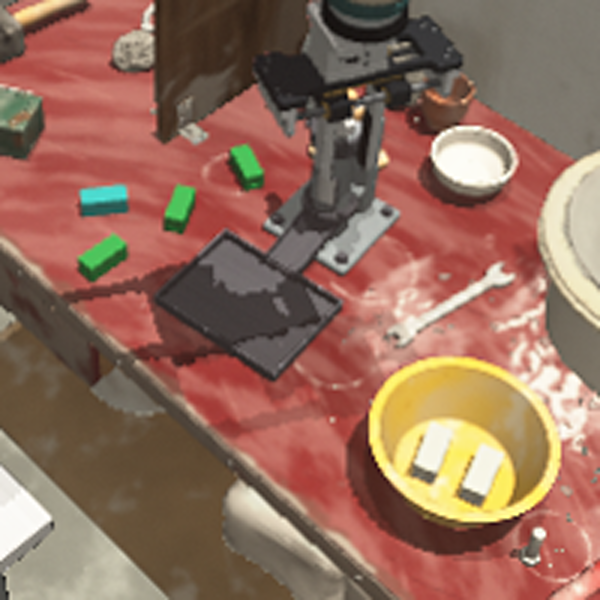

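Both props lie flat in the basin (zoom about 432,450 and 482,475) and the tray is empty. The plunger is still down. Now the handle.

```bash
python3 - <<'E'
from h import *
t=np.radians(336); H=np.array([.6298,-.0918])
gripper_to(.05,5)
r.move_to([*H,.31],quat(t)); r.hold(.3)
f0=telemetry.current_wrist_force()
print('f0',f0,telemetry.current_ee_pos())
print(r.move_l([*H,.2415],vel=.1,guard=6), telemetry.current_ee_pos())
gripper_to(0,5); r.hold(.3)
print('open',telemetry.current_opening(),telemetry.current_ee_pos(),telemetry.current_wrist_force()-f0,telemetry.current_torque())
print(telemetry.current_t())
shot("scene","sH",(120,270,280,440),4); shot("top","tH",(100,250,280,440),4)
E
```

```text
f0 [ 0.77638652  0.18959593 -0.17107713] [ 0.62900745 -0.09297299  0.31048635]
False [ 0.63020152 -0.0919148   0.24211468]
open 0.018173931150402677 [ 0.62986282 -0.09179646  0.24170563] [-0.23827828  0.14744757  1.02473404] [-0.04826453  0.18389009  0.00333563]
21.175
```

View pics/sH.png

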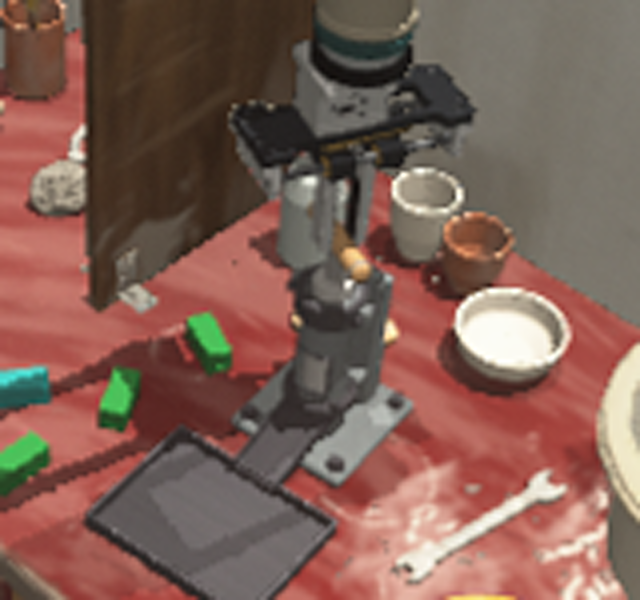

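The fingers hold the bar near its centre at an opening of 18.2 mm, with little side force. Squeezing, then lifting in stages.

```bash
python3 - <<'E'
from h import *
gripper_to(0,45); r.hold(.2)
p=telemetry.current_ee_pos(); print(telemetry.current_opening(),p,telemetry.current_wrist_force())
H=[.6298,-.0918]
for dz in (.012,.035,.066):
    g=r.move_l([*H,.2415+dz],vel=.04,guard=30)
    print(dz,g,telemetry.current_ee_pos(),telemetry.current_wrist_force().round(2),telemetry.current_torque().round(2),telemetry.current_opening())
    if g: break
r.hold(.3); print(telemetry.current_t())
shot("scene","sL",(120,270,280,440),4); shot("top","tL",(100,250,280,440),4)
E
```

```text
0.016916947457332642 [ 0.62989073 -0.0917895   0.24170341] [-0.38225514  0.79853528  2.81720162]
0.012 False [ 0.62965363 -0.09177269  0.25320436] [-0.53 -0.33 -3.84] [-0.05  0.15  0.  ] 0.01710649632949753
0.035 False [ 0.62970934 -0.09178315  0.27650198] [-0.1  -0.15 -3.77] [-0.12  0.09 -0.  ] 0.016779213207664317
0.066 False [ 0.6296077  -0.09174598  0.30720383] [-0.49  0.09 -4.29] [-0.1   0.03  0.05] 0.016799527350981176
24.0917
```

View pics/sL.png

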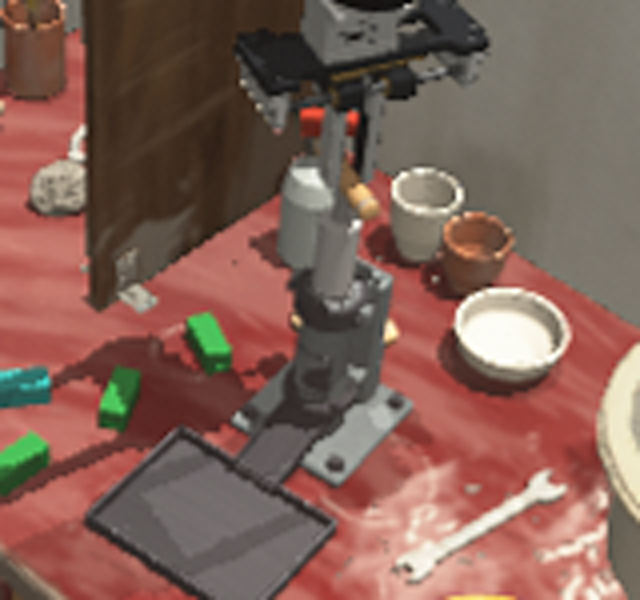

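```bash
python3 - <<'E'
from h import *
im=vision.snapshot("scene"); vision.snapshot("top")
for c in ("scene","top"):
  for t in ("groove","handle","plunger","barrel_top"): print(c,t,[(d['score'],np.round(d['at'],3)) for d in models.mark_of(t,c)][:2])
for n,P in (("barrel_top",[.63,-.0917,.17]),("groove@66",[.63,-.0917,.173]),("bar@66",[.63,-.0917,.290])): print(n,proj("scene",[P]))
cv2.imwrite("pics/zz.png",cv2.resize(im[160:225,335:395,::-1],None,fx=9,fy=9,interpolation=cv2.INTER_CUBIC))
print(telemetry.current_opening(),telemetry.current_ee_pos(),telemetry.current_wrist_force(),telemetry.current_t())
E
```

```text
scene groove [(0.7, array([ 0.628, -0.094,  0.17 ])), (0.57, array([ 0.626, -0.092,  0.17 ]))]
scene handle [(0.63, array([ 0.628, -0.094,  0.291]))]
scene plunger [(0.76, array([ 0.629, -0.09 ,  0.124]))]
scene barrel_top [(0.96, array([ 0.628, -0.09 ,  0.172])), (0.68, array([ 0.465, -0.377,  0.019]))]
top groove []
top handle []
top plunger []
top barrel_top [(0.77, array([ 0.632, -0.09 ,  0.17 ]))]
barrel_top [[363.03990528 191.65220121]]
groove@66 [[363.12008154 191.00245119]]
bar@66 [[366.45219372 164.04115899]]
0.016483553855565464 [ 0.62980329 -0.09181839  0.30749482] [-0.12013697  0.41856716 -4.51524044] 24.6917
```

View pics/zz.png

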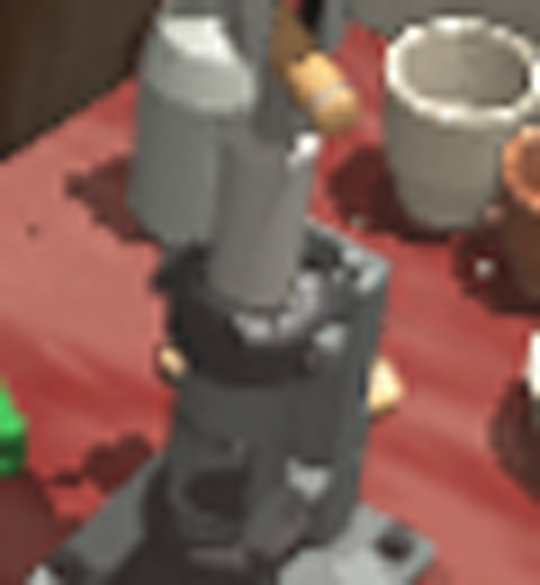

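```bash
python3 - <<'E'
from h import *
for i in range(4):
    r.hold(.2); print(np.round([telemetry.current_opening(),telemetry.current_opening()],5),telemetry.current_ee_pos().round(4))
print(r.move_l([.6298,-.0918,.3145],vel=.04,guard=30)); 
for i in range(5):
    r.hold(.3); print(np.round([telemetry.current_opening(),telemetry.current_opening()],5),telemetry.current_ee_pos().round(4),telemetry.current_wrist_force().round(1))
im=vision.snapshot("scene")
for t in ("groove","handle","plunger"): print(t,[(d['score'],np.round(d['at'],3)) for d in models.mark_of(t,"scene")][:2])
cv2.imwrite("pics/zz2.png",cv2.resize(im[160:225,335:395,::-1],None,fx=9,fy=9,interpolation=cv2.INTER_CUBIC))
print(telemetry.current_t())
E
```

```text
[0.01685 0.01685] [ 0.6298 -0.0918  0.3075]
[0.01682 0.01682] [ 0.6298 -0.0918  0.3075]
[0.01677 0.01677] [ 0.6298 -0.0918  0.3075]
[0.01675 0.01675] [ 0.6298 -0.0918  0.3075]
False
[0.01706 0.01706] [ 0.6297 -0.0918  0.3143] [ 0.5 -0.5 -3.9]
[0.01679 0.01679] [ 0.6298 -0.0918  0.3145] [-0.9 -0.1 -4.5]
[0.0168 0.0168] [ 0.6298 -0.0918  0.3145] [-0.  -0.1 -3.3]
[0.01707 0.01707] [ 0.6298 -0.0918  0.3145] [ 0.3 -0.2 -3.6]
[0.01689 0.01689] [ 0.6298 -0.0918  0.3145] [-0.2 -0.  -3.5]
groove [(0.83, array([ 0.628, -0.09 ,  0.178])), (0.68, array([0.589, 0.164, 0.202]))]
handle [(0.65, array([ 0.629, -0.09 ,  0.3  ]))]
plunger [(0.78, array([ 0.631, -0.091,  0.127]))]
27.5167
```

View pics/zz2.png

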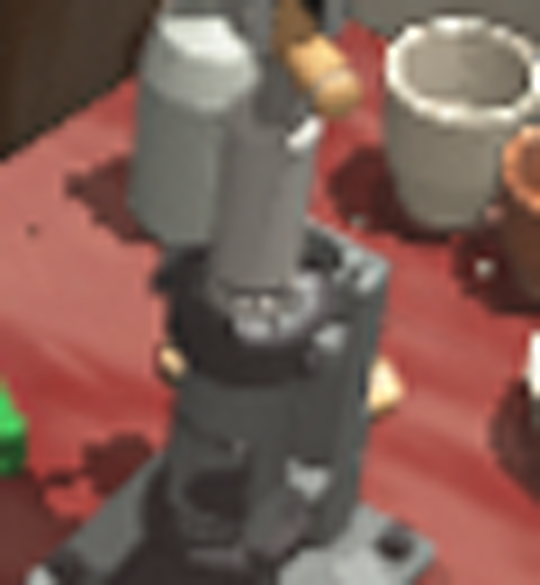

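The dark groove is now above the collar (zoom about 255,285) with bright metal below it, and the window is dark and open. The opening and height aren't changing. One last look at the basin, then hand in.

```bash
python3 - <<'E'
from h import *
vision.snapshot("top");vision.snapshot("scene")
for c in ("top","scene"):
  for t in ("prop_1","basin","pin_tin","mallet","spanner","clay_lump"): print(c,t,[(d['score'],np.round(d['at'],3).tolist()) for d in models.mark_of(t,c)][:3])
print(telemetry.current_opening(),telemetry.current_ee_pos(),telemetry.current_t())
r.sign_off()
E
```

```text
top prop_1 [(0.69, [0.399, 0.05, 0.012]), (0.59, [0.623, 0.04, 0.013]), (0.55, [0.468, -0.38, 0.017])]
top basin [(0.78, [0.474, -0.407, -0.003]), (0.31, [0.474, -0.109, 0.007])]
top pin_tin [(0.9, [0.435, 0.316, -0.002])]
top mallet [(0.83, [0.614, 0.442, 0.002])]
top spanner [(0.61, [0.633, -0.091, 0.172]), (0.54, [0.643, -0.274, -0.0])]
top clay_lump [(0.58, [0.666, 0.291, -0.002])]
scene prop_1 [(0.72, [0.637, -0.27, 0.002]), (0.71, [0.464, -0.379, 0.016]), (0.7, [0.397, 0.053, 0.012])]
scene basin [(0.86, [0.477, -0.403, -0.0])]
scene pin_tin [(0.98, [0.434, 0.322, -0.0])]
scene mallet [(0.92, [0.615, 0.445, -0.002])]
scene spanner [(0.63, [0.638, -0.27, 0.002])]
scene clay_lump [(0.46, [0.669, 0.296, 0.0])]
0.016571122503435762 [ 0.62979281 -0.09179492  0.31447909] 28.2167
the job is handed in; nothing more can be done
```

I moved both pale kiln props into the yellow basin while the plunger was still down. Then I gripped the T-handle at its centre with 45 N, drew the plunger straight up about 73 mm and handed the job in at 28 s, still holding it.

- **Plunger:** The network put the foot at about 0.127 m, within the allowed 0.110 to 0.142 m. The dark groove shows just above the collar and the window is clear. Over 1.5 s of holding, the grip opening and height stayed steady, with no sign of slipping.
- **Grip opening:** It read 18.2 mm at a light grip but about 16.8 mm at 45 N, slightly under the 18 mm bar. I took this as the pads compressing.
- **Props and basin:** Right after placing, both props were found in the basin, about 25 mm from its centre. My last printout, cut to the three best hits, showed only one of them there.
- **Other objects:** The pin tin, mallet, spanner and clay lump were found within 5 mm or so of where they started.
- **False network reports:** In the last check the scene camera reported a "prop" at the spanner's position. The top camera reported a "spanner" at the top of the barrel. I discounted both.

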